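# Pack the big skittle with its paint pots and close the carton

## Task

The largest of the three turned wooden skittles is being posted off to be repainted: lower it gently, foot down, into the empty middle compartment of the cardboard carton and let go only when it stands on the carton's floor - no dropping it in, no hard knocks, and leave the two smaller skittles standing where they are. Then close the carton: fold the narrow long flap down flat first, and after it the wide flap down flat on top.

Things in the scene. Friction and masses are not known exactly. Their poses are not given: they have to be found in the camera images.
- big_skittle: the largest of three turned, lacquered wooden skittles: 135 mm tall, belly 66 mm across at 35 mm height, tapering to a rounded head 45 mm across at 115 mm height (treat the outline between as a straight taper, 54 mm across at 90 mm). Stands upright on a flat foot 52 mm across. Origin: centre of the foot; z up along its axis. 0.1 to 0.22 kg
- middle_skittle: a smaller skittle of the same shape, 105 mm tall, 52 mm across, standing on the desk; to be left alone. Origin: centre of its foot
- small_skittle: the smallest skittle, 98 mm tall, 48 mm across, standing on the desk; to be left alone. Origin: centre of its foot
- carton: open cardboard carton on the desk, held fast; 206 x 126 mm outside, walls 3 mm thick and 146 mm high, long side along its x. Origin: centre of its underside; z up. End compartments hold two paint pots (61 mm tall) each. The short end flaps are already folded in at the rim and leave 134 mm of its length open in the middle; the two long flaps stand open, leaning outward
- compartment (a point): centre of the floor (4 mm above the desk) of the carton's empty middle compartment; axes as the carton's. The compartment is 82 mm along x, between two partition boards 77 mm high, and 120 mm along y, between the carton's side walls
- narrow_flap (a joint): angle (rad) of the narrow long flap, hinged along the carton's -y wall: 0 = folded in flat over the opening, 1.57 = upright, more = leaning outward (starts at 1.85 to 2.2, limit 2.5). Stays where it is left; under 1 N folds it. 203 mm along the carton's x, 3 mm thick, 66 mm from hinge to free edge
- narrow_flap_hinge (a point): middle of the hinge line of the narrow flap, at the carton's y = -61.5 mm, 148 mm above the desk; turns with the flap: its +y points from the hinge to the flap's free edge
- narrow_flap_edge (a point): middle of the free edge of the narrow flap (a 22 mm wide, 10 mm deep thumb dip is cut there)
- wide_flap (a joint): angle (rad) of the wide long flap, hinged along the carton's +y wall: 0 = folded in flat over the opening and over the narrow flap, 1.57 = upright, more = leaning outward (starts at 1.85 to 2.2, limit 2.5). Stays where it is left; under 1 N folds it. 203 mm along the carton's x, 3 mm thick, 112 mm from hinge to free edge
- wide_flap_hinge (a point): middle of the hinge line of the wide flap, at the carton's y = +61.5 mm, 152 mm above the desk; turns with the flap: its -y points from the hinge to the flap's free edge
- wide_flap_edge (a point): middle of the free edge of the wide flap (a 22 mm wide, 10 mm deep thumb dip is cut there)
Mind the look-alikes: they are no part of the job. Leave any purple look-alike of the big_skittle alone.

How it is judged:
By the outcome, as a careful person would: the job done as asked, in the order asked, and still so for the second after the job is handed in, with the robot touching nothing.
It also fails if it takes over 62 s, if anything falls off the work surface, if the arm or the gripper's body presses on something with over 40 N, if the wrist force passes 120 N, or if a joint passes its speed limit or range.

## Robot

A 6-joint arm with a two-finger parallel gripper is mounted at the origin on a cart in front of the work surface, level with it; the furniture and walls round the work are solid. World frame = base frame: x ahead of the robot, y to its left, z up, the work surface at z = 0. Lengths are in m, angles in degrees, forces in N, time in s.
With the tool pointing down it reaches from about 0.4 to 0.825 m from the base axis. Payload 7 kg.
Tool frame: the origin (TCP) lies at the centre of the arm's flange, where the gripper is bolted on; the fingertips stand 178 mm ahead of it and the grasp point (between the pads) lies 159 mm ahead of it; z points along the fingers, y is the line along which they close (so a half turn about z gives the same grasp; the last joint's range is limited). The gripper opens to 88 mm and grips with 3 to 60 N. Pads are 19 mm wide; open, the fingers measure 130 mm over their backs; the gripper's body (78 mm by 193 mm) begins 47 mm behind the grasp point.
Start: joints at [79.532, 20.546, 0.682, 0, -70.136, -16.507], TCP at [0.306, 0.602, 0.405] pointing down, gripper open.
Joint ranges: [-176.03, 176.03], [-82.01, 121.73], [-58.28, 71.71], [-173.87, 95.51], [-174.79, -0.11], [-173.66, 173.66]. Speed limits (degrees/s): [136.94, 136.94, 172.46, 180, 180, 180].

## Interface

Orientations are given as [roll, pitch, yaw] about the fixed x, y, z axes, in that order (R = Rz(yaw) Ry(pitch) Rx(roll)).
In Python, from plant import telemetry, snapshot, workorder, nets gives the robot as it stands.
- The arm moves only by the shell command python3 -m creep 'ROWS'. ROWS is JSON, a list that holds one entry, the list of rows, each a list of 5 numbers: the shift along the tool's x, y, z normalised to -1 to 1, where 1 is 0.2 m, then the turn about the tool's z normalised to -1 to 1, where 1 is pi/2 rad, then the opening, from 0 (shut) to 1 (fully open). In form: [[[x, y, z, spin, hand], ...]]. A call has 1 to 8 rows; each row shifts and turns the commanded pose from where the row before left it, along the tool's axes as they then stand; what a row does not reach is not made up. A row lasts 1/12 s, in which the tool goes at most 41.7 mm and 7.16 degrees, less where a joint would pass 70% of its speed; a pose out of reach is approached as far as the arm can. A call with a number of a shift or a turn outside -1 to 1 is refused whole. A call with a gripper value outside its range is refused whole. The fingers move at their own pace and stop on an object; the grip force is fixed at half the most. Time passes only in rows, so rows that do not move let the fingers close. It gives the time, the measured TCP pose, the force, the opening and the grip force at its end, in the units of the state.
- telemetry.get_obs(): the state, without advancing time (a new reading comes with each control period).
- snapshot(name): name is "scene" or "top" or "wrist"; returns a dict with "frame" (480x640x3 uint8, red, green, blue), "fx", "fy", "cx", "cy" (pixels), "rvec" (rotation vector, rad) and "tvec" (3), from world to camera coordinates, as OpenCV has them; the wrist camera has in their place "mount" (4x4, takes a point from camera to tool coordinates, whose origin is the TCP and whose axes are the flange's). Camera axes: x right, y down, z forward; pixel columns grow to the right and rows downward; lengths in m; the calibration is good to about 2 mm. A picture is of the moment at which its call begins: read the wrist's pose just before it. There is no depth.
- workorder.close_job(): hands the job in; it is judged then, once.
Trained networks look in a picture, given as the dict that the camera call returned (one of the last four; its "shot" number tells which), for a name from the list of things; names that differ only in an ending like _2 or _b are one class to them, and where a whole thing is asked for, a point or a joint stands for the part that bears it (a point fixed in the world has none). Each returns a list of dicts, best first, with "confidence" (0 to 1); they miss things now and then, are a little off and sometimes report something else, mostly with a low value. They report only what shows in the picture. A call takes as long as a camera call. They do not tell look-alikes from the thing itself.
- nets.find_in(picture, query): "uv" ([column, row] in pixels, amid what is visible of it).
- nets.masks_of(picture, query): "region" (480x640 bool, what is visible of it) and "uv" ([column, row] in pixels, amid what is visible of it).
- nets.landmark_of(picture, query): "uv" ([column, row] in pixels: a listed point, or the origin of a listed thing).
The state is a dict: "clock": time; "joint_pos": joint angles; "qvel": joint speeds; "tau": joint torques, N m; "tool_pos": TCP position; "orientation": TCP orientation; "force": force on the tool from outside, world axes, zero at the start; "moment": the same for the moment, N m; "opening": finger opening in m; "gripper_force": force on a finger pad.
Only numpy, scipy, OpenCV 4.12 (cv2) and the standard library are available. Lean on these libraries where they do the work, as an engineer would, in place of code of your own. Each camera call takes 0.05 s, during which the arm holds its last target. There are 200 camera calls.

## Working session

There is one attempt and no reset: what is moved stays moved. The work goes in short steps, Python scripts to look and compute and a shell command to move; the robot and the scene stay as the last step left them, time stands still between calls to the robot, and variables do not carry over. Pictures are saved under pics/ and viewed, at most 10 in all, crops included, and the job is handed in when it is done.

```bash
ls; mkdir -p pics
cat > h.py <<'E'
import numpy as np, cv2
from scipy.spatial.transform import Rotation as R
from plant import telemetry, snapshot, workorder, nets
def cam(p,obs=None):
    """R,t world->cam"""
    if 'rvec' in p and p['rvec'] is not None:
        return cv2.Rodrigues(np.array(p['rvec'],float))[0], np.array(p['tvec'],float).ravel()
    T=np.eye(4);T[:3,:3]=R.from_euler('xyz',obs['orientation'],degrees=True).as_matrix();T[:3,3]=obs['tool_pos']
    M=np.linalg.inv(T@np.array(p['mount']));return M[:3,:3],M[:3,3]
def ray(p,uv,obs=None):
    r,t=cam(p,obs);d=np.array([(uv[0]-p['cx'])/p['fx'],(uv[1]-p['cy'])/p['fy'],1.])
    d=r.T@d;return -r.T@t,d/np.linalg.norm(d)
def proj(p,X,obs=None):
    r,t=cam(p,obs);c=r@np.array(X,float)+t
    return np.array([p['cx']+p['fx']*c[0]/c[2],p['cy']+p['fy']*c[1]/c[2]])
def tri(rays):
    A=np.zeros((3,3));b=np.zeros(3)
    for o,d in rays:
        P=np.eye(3)-np.outer(d,d);A+=P;b+=P@o
    X=np.linalg.solve(A,b)
    return X,[float(np.linalg.norm((np.eye(3)-np.outer(d,d))@(X-o))) for o,d in rays]
def atz(rr,z): o,d=rr;return o+d*(z-o[2])/d[2]
def save(p,n): cv2.imwrite('pics/'+n+'.png',p['frame'][:,:,::-1])
E
python3 - <<'E'
from h import *
o=telemetry.get_obs();print({k:o[k] for k in('clock','tool_pos','orientation','opening')})
for c in('scene','top'):
    p=snapshot(c);save(p,c+'0')
    for q in('big_skittle','middle_skittle','small_skittle','carton','compartment','narrow_flap_hinge','narrow_flap_edge','wide_flap_hinge','wide_flap_edge'):
        print(c,q,[(np.round(x['uv']).tolist(),round(x['confidence'],2)) for x in nets.landmark_of(p,q)])
E
```

```text
pics
{'clock': 0.0, 'tool_pos': array([0.3060829 , 0.60138279, 0.40374775]), 'orientation': array([ 1.79905196e+02, -8.77347252e-03, -2.69806418e+01]), 'opening': 0.08784829553338244}
scene big_skittle [([381.0, 336.0], 0.93), ([284.0, 315.0], 0.75)]
scene middle_skittle [([422.0, 375.0], 0.58)]
scene small_skittle [([343.0, 306.0], 0.74)]
scene carton [([273.0, 256.0], 0.69)]
scene compartment [([421.0, 372.0], 0.67)]
scene narrow_flap_hinge [([292.0, 207.0], 0.75)]
scene narrow_flap_edge [([299.0, 186.0], 0.83)]
scene wide_flap_hinge [([250.0, 193.0], 0.78)]
scene wide_flap_edge [([229.0, 155.0], 0.86)]
top big_skittle [([418.0, 257.0], 0.83), ([323.0, 294.0], 0.8), ([469.0, 275.0], 0.65)]
top middle_skittle [([467.0, 277.0], 0.61)]
top small_skittle [([358.0, 246.0], 0.68)]
top carton [([241.0, 226.0], 0.73)]
top compartment []
top narrow_flap_hinge [([261.0, 213.0], 0.57)]
top narrow_flap_edge [([270.0, 204.0], 0.8)]
top wide_flap_hinge [([198.0, 217.0], 0.9)]
top wide_flap_edge [([158.0, 211.0], 0.71)]
```

View pics/scene0.png

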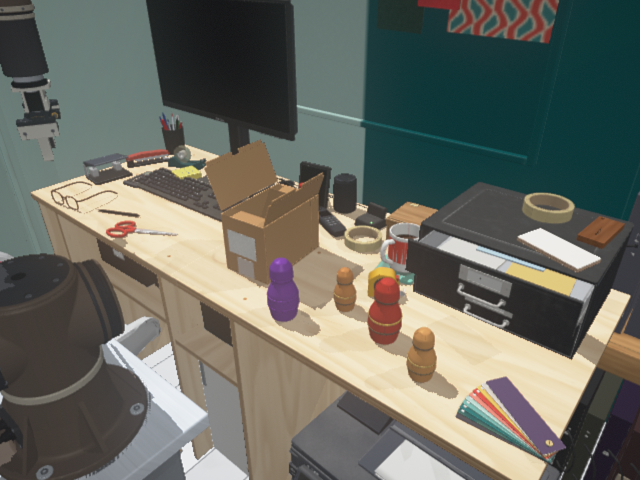

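View pics/top0.png

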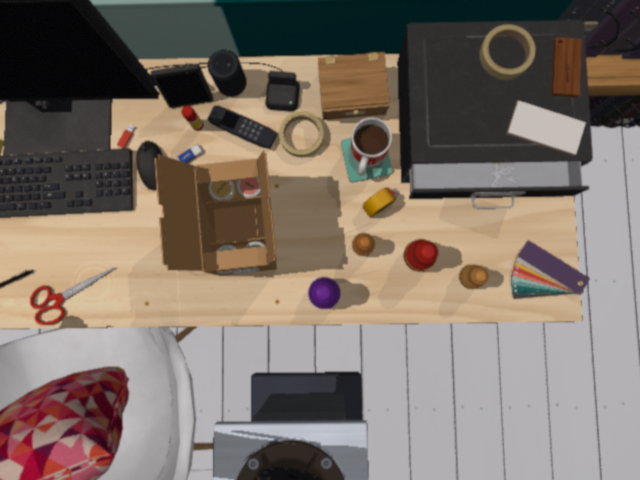

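The red skittle (scene 385,312; top 421,255) is the largest that isn't purple. It could be confused with the purple look-alike (scene 284,290; top 324,293) and the two small orange ones (scene 422,355 and 345,290; top 474,276 and 363,244). The carton sits at top (230,215), with its wide flap to the left and its narrow flap to the right.

Run:
```python
from h import *
ps=snapshot('scene');pt=snapshot('top')
cv2.imwrite('pics/crop.png',cv2.resize(ps['frame'][250:400,250:450,::-1],None,fx=3,fy=3))
def L(p,q,n=0): 
    r=nets.landmark_of(p,q); return r
for nm,a,b in [('red',(381,336),(418,257)),('purple',(284,315),(323,294)),('mid',(422,375),(467,277)),('small',(343,306),(358,246)),
 ('carton',(273,256),(241,226)),('nh',(292,207),(261,213)),('ne',(299,186),(270,204)),('wh',(250,193),(198,217)),('we',(229,155),(158,211))]:
    X,e=tri([ray(ps,a),ray(pt,b)]);print(nm,X.round(3),np.round(e,4))
for q in('big_skittle','middle_skittle','small_skittle'):
  for p,n in((ps,'s'),(pt,'t')):
    for m in nets.masks_of(p,q):
        ys,xs=np.where(m['region']);print(n,q,round(m['confidence'],2),xs.min(),xs.max(),ys.min(),ys.max(),p['frame'][m['region']].mean(0).round())
# head axis of red: top point z=.135 in top & scene
for p,uv in((ps,(381,337)),(pt,(418,257))): print(atz(ray(p,uv),0))
print('cam',ray(pt,(0,0))[0],ray(ps,(0,0))[0], pt['fx'],ps['fx'])
```

```text
red [ 0.486 -0.275  0.   ] [0.0034 0.0034]
purple [ 0.414 -0.075 -0.006] [0.0017 0.0017]
mid [ 0.446 -0.383 -0.004] [0.0024 0.0024]
small [ 0.516 -0.152 -0.005] [0.0019 0.0019]
carton [ 0.562  0.101 -0.001] [0.0004 0.0004]
nh [0.566 0.036 0.153] [0.0026 0.0026]
ne [0.571 0.014 0.208] [0.0003 0.0003]
wh [0.557 0.157 0.156] [0.0017 0.0017]
we [0.552 0.209 0.239] [0.0055 0.0055]
s big_skittle 0.86 367 402 277 343 [143.  74.  60.]
s big_skittle 0.61 267 299 257 321 [108.  73. 121.]
s big_skittle 0.57 265 323 173 224 [112.  90.  67.]
t big_skittle 0.7 404 438 239 270 [117.  38.  28.]
t big_skittle 0.67 309 340 277 308 [75. 36. 95.]
s middle_skittle 0.7 405 436 326 381 [155. 119.  81.]
t middle_skittle 0.98 460 488 264 288 [125.  88.  48.]
s small_skittle 0.62 334 356 267 311 [148. 109.  75.]
s small_skittle 0.33 205 277 140 210 [133. 107.  79.]
t small_skittle 0.78 353 374 234 254 [119.  77.  39.]
t small_skittle 0.26 155 203 154 270 [89. 67. 43.]
[ 0.48124477 -0.27403478  0.        ]
[ 0.48819982 -0.27758721  0.        ]
cam [ 0.39464268 -0.09512502  1.18031475] [-0.16020064 -0.66083105  0.64587777] 553.8501405325957 495.4405977640847
```

View pics/crop.png

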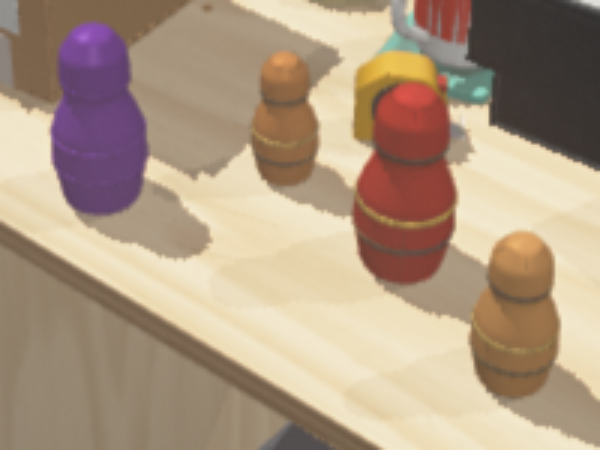

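Run:
```python
from h import *
ps=snapshot('scene');pt=snapshot('top')
print('monitor corner',tri([ray(ps,(297,136)),ray(pt,(157,97))]))
print('drawer base',atz(ray(ps,(415,287)),0),atz(ray(ps,(572,357)),0))
print('drawer top front', tri([ray(ps,(418,238)),ray(pt,(412,192))]), tri([ray(ps,(578,295)),ray(pt,(588,190))]))
# fit skittle: project model axis points; silhouette extents
def sil(p,x,y):
    pts=[]
    for h,r in((0,.026),(.035,.033),(.09,.027),(.115,.0225),(.13,.012),(.135,0)):
        for a in np.linspace(0,6.283,40): pts.append(proj(p,[x+r*np.cos(a),y+r*np.sin(a),h]))
    pts=np.array(pts,np.float32);m=np.zeros((480,640),np.uint8);cv2.fillConvexPoly(m,cv2.convexHull(pts).astype(np.int32).reshape(-1,1,2),1);return m>0
for col,seed in(('big',(.486,-.275)),):
    ms=[(p,[m for m in nets.masks_of(p,'big_skittle') if p['frame'][m['region']].mean(0)[0]>1.5*p['frame'][m['region']].mean(0)[2]][0]['region']) for p in(ps,pt)]
    best=max(((min,)*0,)or()) if 0 else None
    res=[]
    for x in np.arange(.47,.505,.002):
        for y in np.arange(-.29,-.258,.002):
            v=[(sil(p,x,y)&m).sum()/(sil(p,x,y)|m).sum() for p,m in ms]
            res.append((sum(v),x,y,v))
    for r in sorted(res,key=lambda r:-r[0])[:4]:print(r)
```

```text
monitor corner (array([0.77014309, 0.20907546, 0.22900297]), [0.007133507402980887, 0.007133507402980927])
drawer base [ 0.66911544 -0.23896149  0.        ] [ 0.65911891 -0.57586789  0.        ]
drawer top front (array([ 0.60411693, -0.25508748,  0.15878093]), [0.010791655642075472, 0.010791655642075293]) (array([ 0.59171172, -0.56421304,  0.17425092]), [0.0012286972955545497, 0.0012286972955546486])
(np.float64(1.8492020311933262), np.float64(0.488), np.float64(-0.27599999999999997), [np.float64(0.9166666666666666), np.float64(0.9325353645266594)])
(np.float64(1.8401069734494229), np.float64(0.49), np.float64(-0.27599999999999997), [np.float64(0.9045174537987679), np.float64(0.9355895196506551)])
(np.float64(1.8285990900705258), np.float64(0.49), np.float64(-0.27399999999999997), [np.float64(0.9241952232606438), np.float64(0.9044038668098818)])
(np.float64(1.7998872098955387), np.float64(0.488), np.float64(-0.27799999999999997), [np.float64(0.8922610015174507), np.float64(0.907626208378088)])
```

Red confirmed in the crop (centre 405,185): banded, largest, not purple. Both measurements agree on (0.488, -0.276), foot z≈0.

```bash
python3 -m creep '[[[0,0,-0.2,0,0.85],[0.1165,0.1458,0,0,0.85],[0.1165,0.1458,0,0,0.85],[0.1165,0.1458,0,0,0.85],[0.1165,0.1458,0,0,0.85],[0.1165,0.1458,0,0,0.85],[0.1165,0.1458,0,0,0.85],[0.1165,0.1458,0,0,0.85]]]'
python3 -m creep '[[[0.1165,0.1458,0,0,0.85],[0.1165,0.1458,0,0,0.85],[0.1165,0.1458,0,0,0.85],[0.1165,0.1458,0,0,0.85],[0.1165,0.1458,0,0,0.85],[0.1165,0.1458,0,0,0.85],[0.1165,0.1458,0,0,0.85],[0.1165,0.1458,0,0,0.85]]]'
python3 -m creep '[[[0.1165,0.1458,0,0,0.85],[0.1165,0.1458,0,0,0.85],[0.1165,0.1458,0,0,0.85],[0.1165,0.1458,0,0,0.85],[0.1165,0.1458,0,0,0.85],[0.1165,0.1458,0,0,0.85],[0.1165,0.1458,0,0,0.85],[0.1165,0.1458,0,0,0.85]]]'
python3 -m creep '[[[0.058,0.073,0,0,0.85],[0,0,0,0,0.85],[0,0,0,0,0.85]]]'
cat >> h.py <<'E'
def wrist(n=None):
    o=telemetry.get_obs();p=snapshot('wrist')
    if n: save(p,n)
    return o,p
def mv(o,X):
    """normalised tool shift to bring TCP to X"""
    m=R.from_euler('xyz',o['orientation'],degrees=True).as_matrix();return (m.T@(np.array(X)-o['tool_pos'])/.2).round(3)
def st(o): print(round(float(o['clock']),2),o['tool_pos'].round(4),np.round(o['orientation'],2),'F',np.round(o['force'],1),'op',round(float(o['opening']),4),'gf',round(float(o['gripper_force']),1))
E
python3 - <<'E'
from h import *
o,p=wrist('w1');st(o)
print([(x['uv'],x['confidence']) for x in nets.landmark_of(p,'big_skittle')])
for m in nets.masks_of(p,'big_skittle'):
    ys,xs=np.where(m['region']);print(m['confidence'],xs.min(),xs.max(),ys.min(),ys.max())
print('exp foot',proj(p,[.488,-.276,0],o),'head',proj(p,[.488,-.276,.115],o))
print(mv(o,[.488,-.276,.105+.159]))
E
```

```text
clock: 2.27
tool_pos: [0.3589, 0.3438, 0.4449]
orientation: [-180.0, -0.0, -27.0]
force: [1.0, 0.3, 0.3]
opening: 0.0746
gripper_force: 0.0
clock: 2.93
tool_pos: [0.4189, 0.0513, 0.4452]
orientation: [-179.9, -0.0, -26.9]
force: [0.7, 1.1, 0.9]
opening: 0.0741
gripper_force: 0.0
clock: 3.6
tool_pos: [0.4794, -0.2413, 0.445]
orientation: [-180.0, -0.0, -27.0]
force: [1.5, -0.0, 0.3]
opening: 0.0743
gripper_force: 0.0
clock: 3.85
tool_pos: [0.4832, -0.2586, 0.4441]
orientation: [180.0, 0.1, -27.1]
force: [-0.2, -0.2, 0.1]
opening: 0.0741
gripper_force: 0.0
3.85 [ 0.4832 -0.2586  0.4441] [ 1.7999e+02  6.0000e-02 -2.7120e+01] F [-0.2 -0.2  0.1] op 0.0741 gf 0.0
[([322.0, 194.4], 0.61)]
0.6 298 357 171 236
exp foot [328.6635103  195.22964852] head [332.1859923  213.96008726]
[0.062 0.066 0.9  ]
```

View pics/w1.png

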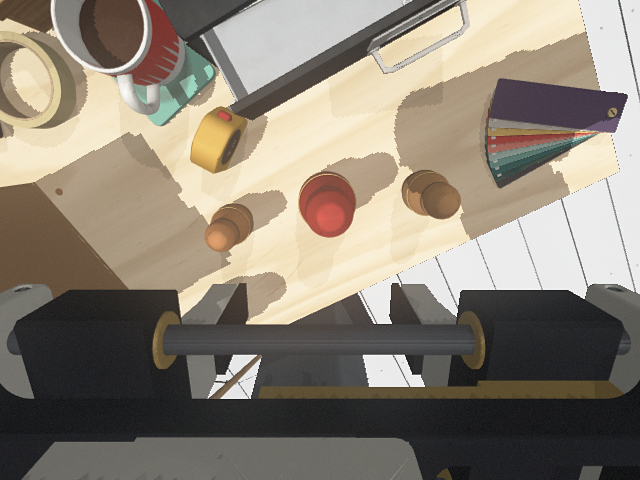

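The wrist view matches the estimate: the red head is at (330,212) and was predicted at (332,214). The neighbours are at (226,228) and (432,195), clear of the fingers. I'm going down.

```bash
python3 -m creep '[[[0.06,0.066,0,0,0.85],[0,0,0.15,0,0.85],[0,0,0.15,0,0.85],[0,0,0.15,0,0.85],[0,0,0.12,0,0.85],[0,0,0.1,0,0.85],[0,0,0,0,0.85]]]'
python3 - <<'E'
from h import *
o,p=wrist();st(o);print(mv(o,[.488,-.276,.264]))
for m in nets.masks_of(p,'big_skittle'):
    ys,xs=np.where(m['region']);print(m['confidence'],xs.min(),xs.max(),ys.min(),ys.max())
for n in('scene','top'):
    q=snapshot(n);print(n,[(x['uv'],round(x['confidence'],2)) for x in nets.landmark_of(q,'big_skittle')])
for h,r in((.035,.033),(.115,.0225),(.13,.01)):
    pts=np.array([proj(p,[.488+r*np.cos(a),-.276+r*np.sin(a),h],o) for a in np.linspace(0,6.28,60)]);print(h,pts.min(0),pts.max(0))
E
```

```text
clock: 4.58
tool_pos: [0.4867, -0.2731, 0.3071]
orientation: [180.0, 0.3, -26.9]
force: [-0.5, 0.8, -0.4]
opening: 0.0745
gripper_force: 0.0
4.58 [ 0.4867 -0.2731  0.3071] [179.96   0.35 -26.92] F [-0.5  0.8 -0.4] op 0.0745 gf 0.0
[0.014 0.01  0.215]
0.69 272 360 197 318
scene [([382.6, 333.5], 0.58), ([282.2, 315.6], 0.56)]
top [([417.8, 257.1], 0.64)]
0.035 [278.68190582 197.90133179] [362.06378004 277.83693145]
0.115 [281.19320014 241.78559521] [361.19771936 315.57544398]
0.13 [302.195121  273.7621015] [340.67440391 308.83646318]
```

```bash
python3 -m creep '[[[0.012,0,0.07,0,0.85],[0,0,0.07,0,0.85],[0,0,0.075,0,0.85],[0,0,0,0,0.85],[0,0,0,0,0.4],[0,0,0,0,0.3],[0,0,0,0,0.2],[0,0,0,0,0.2]]]'
python3 -m creep '[[[0,0,0,0,0.2],[0,0,0,0,0.2],[0,0,0,0,0.2],[0,0,0,0,0.2]]]'
python3 -c "
from h import *
st(telemetry.get_obs())"
```

```text
clock: 5.55
tool_pos: [0.4905, -0.2759, 0.2688]
orientation: [-180.0, -0.1, -27.0]
force: [-0.5, 0.4, 0.2]
opening: 0.0537
gripper_force: 0.4
clock: 5.88
tool_pos: [0.4906, -0.2759, 0.2685]
orientation: [-180.0, -0.1, -27.0]
force: [-0.1, 1.6, 5.9]
opening: 0.0488
gripper_force: 30.1
5.88 [ 0.4906 -0.2759  0.2685] [-1.7999e+02 -1.0000e-01 -2.6960e+01] F [-0.1  1.6  5.9] op 0.0488 gf 30.1
```

```bash
python3 -m creep '[[[0,0,-0.05,0,0.2],[0,0,-0.15,0,0.2],[0,0,-0.19,0,0.2],[0,0,-0.19,0,0.2],[0,0,-0.19,0,0.2],[0,0,-0.19,0,0.2],[0,0,-0.19,0,0.2],[0,0,-0.03,0,0.2]]]'
python3 - <<'E'
from h import *
from scipy.optimize import least_squares
st(telemetry.get_obs())
P={'carton':(0,0,0),'compartment':(0,0,.004),'narrow_flap_hinge':(0,-.0615,.148),'wide_flap_hinge':(0,.0615,.152)}
ob=[]
for n in('scene','top')*3:
    p=snapshot(n)
    for q in P:
        r=nets.landmark_of(p,q)
        if r: ob.append((p,P[q],np.array(r[0]['uv']),q,n))
    for q in('narrow_flap_edge','wide_flap_edge'):
        r=nets.landmark_of(p,q)
        if r: ob.append((p,q,np.array(r[0]['uv']),q,n))
def X(v,k):
    x,y,a,n,w=v
    if k=='narrow_flap_edge': k=(0,-.0615+.066*np.cos(n),.148+.066*np.sin(n))
    if k=='wide_flap_edge': k=(0,.0615-.112*np.cos(w),.152+.112*np.sin(w))
    c,s=np.cos(a),np.sin(a);return [x+c*k[0]-s*k[1],y+s*k[0]+c*k[1],k[2]]
f=lambda v:np.concatenate([proj(p,X(v,k))-uv for p,k,uv,_,_ in ob])
s=least_squares(f,[.562,.098,.07,1.95,2.1],loss='soft_l1',f_scale=2)
print(s.x,np.degrees(s.x[2]))
for (p,k,uv,q,n) in ob: print(n,q,uv.round(),(proj(p,X(s.x,k))-uv).round(1))
E
```

```text
clock: 6.55
tool_pos: [0.49, -0.2764, 0.5116]
orientation: [-180.0, -0.6, -27.0]
force: [0.6, -0.2, 0.8]
opening: 0.0487
gripper_force: 29.7
6.55 [ 0.49   -0.2764  0.5116] [-179.97   -0.57  -26.96] F [ 0.6 -0.2  0.8] op 0.0487 gf 29.7
[0.55859794 0.09489798 0.01843881 2.02702273 2.00134245] 1.0564662780994172
scene carton [272. 252.] [1.4 5. ]
scene narrow_flap_hinge [290. 209.] [0.4 1.1]
scene narrow_flap_edge [298. 189.] [0.5 0.5]
scene wide_flap_edge [233. 152.] [ 0.9 -2.4]
top carton [242. 226.] [1.2 1.8]
top compartment [246. 224.] [-2.7  3.1]
top wide_flap_edge [158. 212.] [-2.1 -2.1]
scene carton [274. 255.] [-0.5  2.2]
scene compartment [272. 255.] [1.3 0.4]
scene narrow_flap_hinge [295. 209.] [-4.7  1. ]
scene wide_flap_hinge [250. 196.] [ 0.9 -2.1]
scene narrow_flap_edge [299. 186.] [0.4 3.6]
scene wide_flap_edge [231. 150.] [ 3.  -1.1]
top carton [242. 226.] [1.6 1.1]
top compartment [243. 224.] [0.1 2.9]
top wide_flap_hinge [196. 216.] [2.3 1.3]
top narrow_flap_edge [362. 243.] [-86.6 -33.6]
top wide_flap_edge [156. 209.] [-0.1  0.7]
scene carton [233. 153.] [ 40.7 103.9]
scene wide_flap_hinge [251. 195.] [ 0.3 -0.8]
scene narrow_flap_edge [298. 190.] [ 1.1 -0.4]
scene wide_flap_edge [236. 151.] [-2.  -2.1]
top compartment [246. 225.] [-2.8  1.9]
top narrow_flap_hinge [469. 276.] [-205.6  -60.7]
top wide_flap_hinge [198. 218.] [ 0.4 -0.1]
```

Run:
```python
from h import *
p=snapshot('top');x0,y0,k=140,135,4
im=cv2.resize(p['frame'][y0:y0+145,x0:x0+150,::-1],None,fx=k,fy=k,interpolation=cv2.INTER_CUBIC)
def W(v,q):
    c,s=np.cos(np.radians(v[2])),np.sin(np.radians(v[2]));return [v[0]+c*q[0]-s*q[1],v[1]+s*q[0]+c*q[1],q[2]]
for v,col in(((.5586,.0949,1.06),(0,255,0)),((.5586,.0955,5.),(255,0,0))):
    for z,hx,hy in((.148,.103,.063),(.081,.041,.06)):
        q=np.array([proj(p,W(v,(a*hx,b*hy,z))) for a,b in((1,1),(1,-1),(-1,-1),(-1,1))])
        cv2.polylines(im,[((q-[x0,y0]+.5)*k).astype(np.int32).reshape(-1,1,2)],True,col,1)
cv2.imwrite('pics/top1.png',im)
```

```text
(no output)
```

View pics/top1.png

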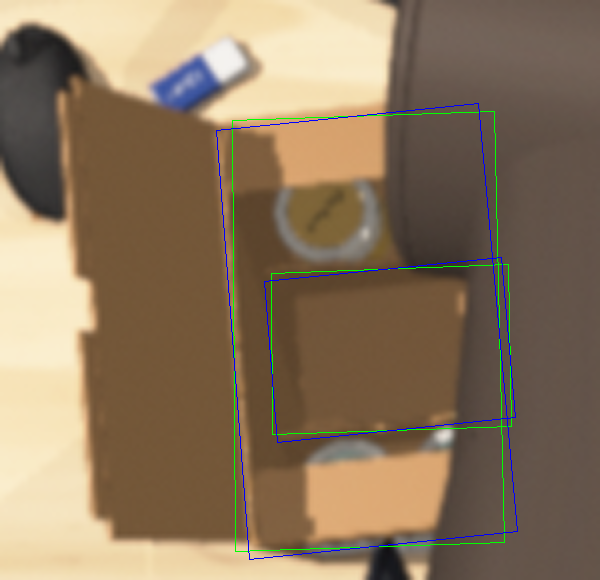

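Wide-flap hinge line runs (218,130)→(250,545), matching yaw ≈5° (blue). I'll overlay the unobstructed first top picture to settle it.

Run:
```python
from h import *
p=snapshot('top');x0,y0,k=140,135,4
im=cv2.resize(cv2.imread('pics/top0.png')[y0:y0+145,x0:x0+150],None,fx=k,fy=k,interpolation=cv2.INTER_CUBIC)
def W(v,q):
    c,s=np.cos(np.radians(v[2])),np.sin(np.radians(v[2]));return [v[0]+c*q[0]-s*q[1],v[1]+s*q[0]+c*q[1],q[2]]
for v,col in(((.5605,.0950,4.5),(255,0,0)),):
    for z,hx,hy in((.148,.103,.063),(.081,.041,.06),(.148,.067,.06)):
        q=np.array([proj(p,W(v,(a*hx,b*hy,z))) for a,b in((1,1),(1,-1),(-1,-1),(-1,1))])
        cv2.polylines(im,[((q-[x0,y0]+.5)*k).astype(np.int32).reshape(-1,1,2)],True,col,1)
cv2.imwrite('pics/top2.png',im)
```

```text
(no output)
```

View pics/top2.png

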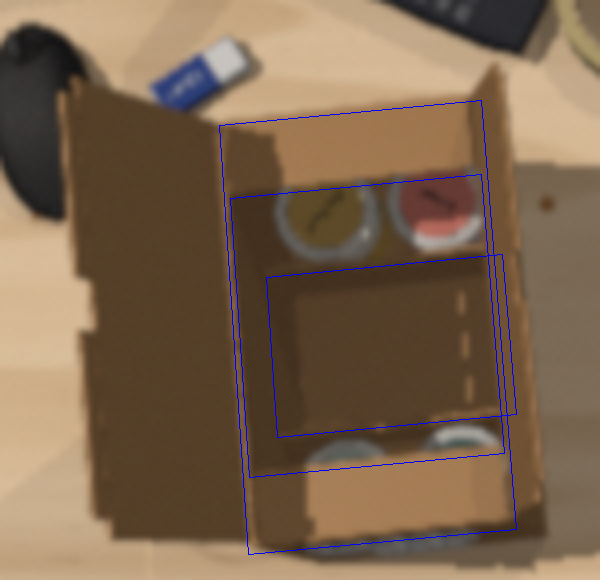

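Pose (0.561, 0.095, yaw 4.5°) fits the rim, the partitions (268,277)-(515,415) and the end flaps to about 2 mm. I'll turn and carry the skittle over the compartment.

```bash
python3 -m creep '[[[0,0,0,0.04,0.2],[0,0,0,0.072,0.2],[0,0,0,0.072,0.2],[0,0,0,0.072,0.2],[0,0,0,0.072,0.2],[0,0,0,0.072,0.2],[0,0,0,0.072,0.2],[0,0,0,0.072,0.2]]]'
python3 -m creep '[[[0,0,0,0.072,0.2],[0,0,0,0.034,0.2],[-0.09,-0.025,0,0,0.2],[-0.165,-0.0454,0,0,0.2],[-0.165,-0.0454,0,0,0.2],[-0.165,-0.0454,0,0,0.2],[-0.165,-0.0454,0,0,0.2],[-0.165,-0.0454,0,0,0.2]]]'
python3 -m creep '[[[-0.165,-0.0454,0,0,0.2],[-0.165,-0.0454,0,0,0.2],[-0.165,-0.0454,0,0,0.2],[-0.165,-0.0454,0,0,0.2],[-0.165,-0.0454,0,0,0.2],[-0.08,-0.02,0,0,0.2],[0,0,0,0,0.2],[0,0,0,0,0.2]]]'
python3 - <<'E'
from h import *
o,p=wrist('w2');st(o);print(mv(o,[.561,.095,.50]))
E
```

```text
clock: 9.42
tool_pos: [0.4901, -0.2758, 0.5037]
orientation: [180.0, -0.0, -76.3]
force: [0.8, 0.0, -0.4]
opening: 0.0483
gripper_force: 29.6
clock: 10.08
tool_pos: [0.5258, -0.0879, 0.5039]
orientation: [-180.0, 0.0, -85.5]
force: [1.7, 0.1, -1.3]
opening: 0.0487
gripper_force: 29.7
clock: 10.75
tool_pos: [0.561, 0.0958, 0.5033]
orientation: [180.0, -0.0, -85.4]
force: [0.2, -0.1, -1.5]
opening: 0.0483
gripper_force: 29.7
10.75 [0.561  0.0958 0.5033] [ 1.7996e+02 -2.0000e-02 -8.5370e+01] F [ 0.2 -0.1 -1.5] op 0.0483 gf 29.7
[0.004 0.    0.016]
```

View pics/w2.png

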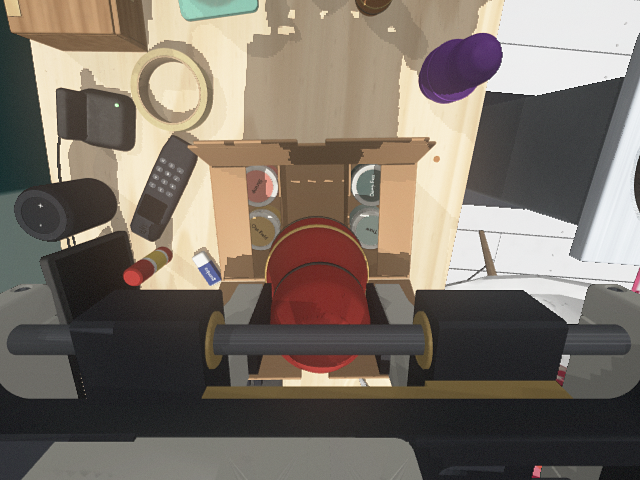

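Run:
```python
from h import *
o,p=wrist()
v=(.561,.095,4.5)
def W(q):
    c,s=np.cos(np.radians(v[2])),np.sin(np.radians(v[2]));return [v[0]+c*q[0]-s*q[1],v[1]+s*q[0]+c*q[1],q[2]]
for q in((.067,-.03,.148),(-.067,-.03,.148),(.103,-.0615,.148),(-.103,-.0615,.148),(.041,-.06,.081),(-.041,-.06,.081)): print(q,proj(p,W(q),o).round(1))
im=cv2.resize(p['frame'][130:290,180:450,::-1],None,fx=2.9,fy=2.9)
cv2.imwrite('pics/w2c.png',im)
```

```text
(0.067, -0.03, 0.148) [250.8 192.3]
(-0.067, -0.03, 0.148) [383.5 192.4]
(0.103, -0.0615, 0.148) [212.3 160.1]
(-0.103, -0.0615, 0.148) [422.  160.3]
(0.041, -0.06, 0.081) [282.5 158.5]
(-0.041, -0.06, 0.081) [352.2 158.6]
```

View pics/w2c.png

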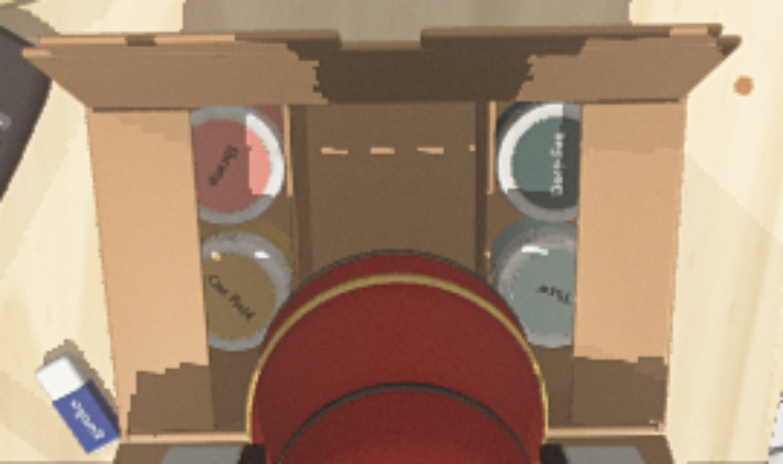

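The wrist view puts the end-flap edges at columns 247 and 379, where I predicted 251 and 383. So the carton is about 3 mm further in x and in y. I'll correct by that and lower.

```bash
python3 -m creep '[[[-0.015,-0.015,0.05,0,0.2],[0,0,0.12,0,0.2],[0,0,0.14,0,0.2],[0,0,0.14,0,0.2],[0,0,0.12,0,0.2],[0,0,0.1,0,0.2],[0,0,0.05,0,0.2],[0,0,0,0,0.2]]]'
python3 - <<'E'
from h import *
o,p=wrist('w3');st(o);print(mv(o,[.564,.098,.2725]))
v=(.564,.098,4.5)
c,s=np.cos(np.radians(v[2])),np.sin(np.radians(v[2]));W=lambda q:[v[0]+c*q[0]-s*q[1],v[1]+s*q[0]+c*q[1],q[2]]
im=p['frame'][:,:,::-1].copy()
for q in((.067,-.03,.148),(-.067,-.03,.148),(.103,-.0615,.148),(-.103,-.0615,.148),(.041,-.06,.081),(-.041,-.06,.081)): cv2.circle(im,tuple(proj(p,W(q),o).astype(int).tolist()),3,(0,255,0),1)
cv2.imwrite('pics/w3.png',im)
E
```

```text
clock: 11.52
tool_pos: [0.563, 0.0971, 0.357]
orientation: [179.8, -0.1, -85.6]
force: [-1.0, -1.0, -0.7]
opening: 0.0484
gripper_force: 29.7
11.52 [0.563  0.0971 0.357 ] [ 1.7976e+02 -8.0000e-02 -8.5560e+01] F [-1.  -1.  -0.7] op 0.0484 gf 29.7
[-0.004 -0.007  0.422]
```

View pics/w3.png

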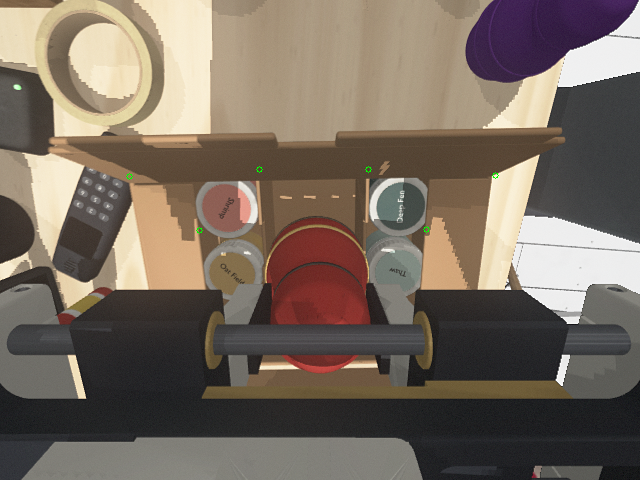

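Partition tops at (259,170) and (368,170) fall on the markers, so the skittle is centred. Lowering slowly to the floor.

```bash
python3 -m creep '[[[-0.004,-0.007,0.05,0,0.2],[0,0,0.07,0,0.2],[0,0,0.07,0,0.2],[0,0,0.07,0,0.2],[0,0,0.06,0,0.2],[0,0,0.04,0,0.2],[0,0,0.02,0,0.2],[0,0,0,0,0.2]]]'
python3 -m creep '[[[0,0,0.01,0,0.2],[0,0,0.007,0,0.2],[0,0,0,0,0.2]]]'
```

```text
clock: 12.23
tool_pos: [0.5651, 0.0991, 0.2834]
orientation: [180.0, -0.0, -85.5]
force: [-0.2, 0.7, -1.1]
opening: 0.0481
gripper_force: 29.7
clock: 12.48
tool_pos: [0.5651, 0.0991, 0.2807]
orientation: [-180.0, 0.0, -85.5]
force: [-0.5, 0.1, -1.6]
opening: 0.0487
gripper_force: 29.7
```

```bash
python3 -m creep '[[[0,0,0.01,0,0.2],[0,0,0.01,0,0.2],[0,0,0,0,0.2]]]'
python3 -m creep '[[[0,0,0.008,0,0.2],[0,0,0,0,0.2]]]'
python3 -m creep '[[[0,0,0.008,0,0.2],[0,0,0,0,0.2]]]'
```

```text
clock: 12.73
tool_pos: [0.5648, 0.099, 0.276]
orientation: [180.0, -0.0, -85.5]
force: [-0.2, 0.6, -2.5]
opening: 0.0488
gripper_force: 29.7
clock: 12.9
tool_pos: [0.5649, 0.099, 0.2744]
orientation: [180.0, -0.0, -85.5]
force: [-0.5, 0.1, -0.4]
opening: 0.0483
gripper_force: 29.7
clock: 13.07
tool_pos: [0.5649, 0.099, 0.2728]
orientation: [180.0, -0.0, -85.5]
force: [0.2, -0.9, -1.2]
opening: 0.0484
gripper_force: 29.7
```

```bash
python3 -m creep '[[[0,0,0.005,0,0.2],[0,0,0,0,0.2]]]'
python3 -m creep '[[[0,0,0.005,0,0.2],[0,0,0,0,0.2]]]'
```

```text
clock: 13.23
tool_pos: [0.5651, 0.0991, 0.2725]
orientation: [-180.0, -0.0, -85.5]
force: [-1.2, -1.5, 3.8]
opening: 0.0483
gripper_force: 29.9
clock: 13.4
tool_pos: [0.5652, 0.0991, 0.2724]
orientation: [-179.9, -0.0, -85.4]
force: [-2.9, 0.6, 10.2]
opening: 0.0487
gripper_force: 30.2
```

Contact at TCP z 0.2725, exactly where the foot should meet the floor. I'll ease off, open partway and rise.

```bash
python3 -m creep '[[[0,0,-0.005,0,0.2],[0,0,0,0,0.6],[0,0,0,0,0.65],[0,0,0,0,0.72],[0,0,0,0,0.72],[0,0,0,0,0.72]]]'
python3 -m creep '[[[0,0,-0.02,0,0.72],[0,0,-0.05,0,0.72],[0,0,-0.1,0,0.72],[0,0,-0.15,0,0.72],[0,0,-0.17,0,0.72],[0,0,-0.17,0,0.72],[0,0,-0.17,0,0.72],[0,0,-0.1,0,0.72]]]'
python3 - <<'E'
from h import *
o,p=wrist('w4');st(o)
E
```

```text
clock: 13.9
tool_pos: [0.565, 0.099, 0.2719]
orientation: [180.0, -0.0, -85.5]
force: [0.1, -0.0, 0.3]
opening: 0.0626
gripper_force: 0.0
clock: 14.57
tool_pos: [0.565, 0.0988, 0.4636]
orientation: [-179.7, 0.1, -85.5]
force: [1.1, 0.5, -0.1]
opening: 0.063
gripper_force: 0.0
14.57 [0.565  0.0988 0.4636] [-1.7968e+02  7.0000e-02 -8.5450e+01] F [ 1.1  0.5 -0.1] op 0.063 gf 0.0
```

View pics/w4.png

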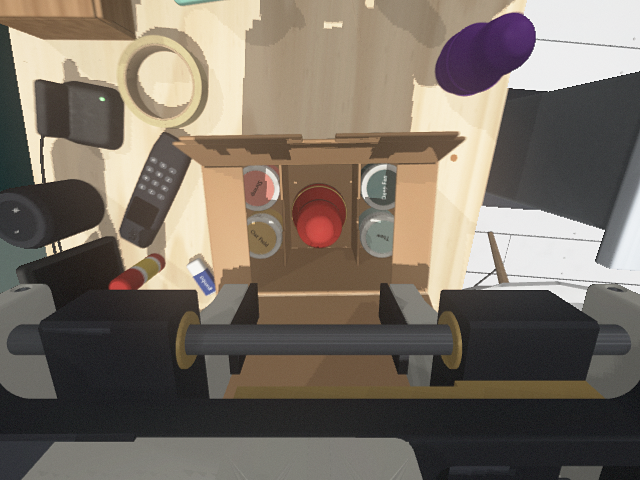

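The skittle stands upright at (319,215), mid-compartment. For the narrow flap, I'll close the fingers, go outside it and sweep in.

```bash
python3 -m creep '[[[0.1,0,0,0,0],[0.175,0,0,0,0],[0.175,0,0,0,0],[0.175,0,0,0,0],[0.075,0,0,0,0],[0,0,0,0,0],[0,0,0.1,0,0],[0,0,0.14,0,0]]]'
python3 -m creep '[[[0,0,0.14,0,0],[0,0,0.09,0,0],[0,0,0,0,0],[-0.06,0,0,0,0],[-0.06,0,0,0,0],[-0.06,0,0,0,0],[-0.06,0,0,0,0]]]'
python3 -c "
from h import *
st(telemetry.get_obs())"
```

```text
clock: 15.28
tool_pos: [0.5766, -0.0408, 0.4127]
orientation: [-179.6, 0.0, -85.5]
force: [1.5, 0.7, -1.0]
opening: 0.015
gripper_force: 0.0
clock: 15.87
tool_pos: [0.5724, 0.0089, 0.3656]
orientation: [-179.9, 0.0, -85.4]
force: [-0.3, -0.1, 0.9]
opening: 0.0006
gripper_force: 0.5
15.87 [0.5724 0.0089 0.3656] [-1.7986e+02  2.0000e-02 -8.5440e+01] F [-0.3 -0.1  0.9] op 0.0006 gf 0.5
```

```bash
python3 -m creep '[[[-0.06,0,0,0,0],[-0.06,0,0,0,0],[-0.06,0,0,0,0],[-0.055,0,0,0,0],[-0.03,0,0.04,0,0],[-0.03,0,0.045,0,0],[-0.03,0,0.045,0,0],[-0.02,0,0.03,0,0]]]'
python3 -m creep '[[[-0.01,0,0.01,0,0],[0,0,0,0,0]]]'
python3 -m creep '[[[0,0,0.008,0,0],[0,0,0,0,0]]]'
python3 -c "
from h import *
st(telemetry.get_obs())"
```

```text
clock: 16.53
tool_pos: [0.5664, 0.0765, 0.3302]
orientation: [179.9, -0.0, -85.5]
force: [0.6, -1.0, 1.0]
opening: 0.0007
gripper_force: 0.4
clock: 16.7
tool_pos: [0.5664, 0.0783, 0.3288]
orientation: [179.9, -0.0, -85.5]
force: [0.4, -0.6, 0.8]
opening: 0.0006
gripper_force: 0.0
clock: 16.87
tool_pos: [0.5667, 0.0779, 0.3283]
orientation: [180.0, 0.0, -85.5]
force: [0.1, -0.0, 0.5]
opening: 0.0005
gripper_force: 0.0
16.87 [0.5667 0.0779 0.3283] [179.99   0.   -85.5 ] F [ 0.1 -0.   0.5] op 0.0005 gf 0.0
```

```bash
python3 -m creep '[[[0,0,0.008,0,0],[0,0,0,0,0]]]'
python3 -m creep '[[[0,0,0.008,0,0],[0,0,0,0,0]]]'
```

```text
clock: 17.03
tool_pos: [0.5667, 0.0779, 0.3278]
orientation: [-179.9, 0.0, -85.5]
force: [-2.2, 0.0, 4.3]
opening: 0.0001
gripper_force: 2.1
clock: 17.2
tool_pos: [0.5667, 0.0779, 0.3276]
orientation: [-179.9, 0.0, -85.5]
force: [-5.6, 0.4, 14.3]
opening: 0.0004
gripper_force: 7.1
```

```bash
python3 -m creep '[[[0,0,-0.05,0,0],[0,0,-0.12,0,0],[0,0,-0.17,0,0],[0,0,-0.17,0,0],[0,0,-0.17,0,0],[0,0,-0.04,0,0],[0,0,0,0,0]]]'
python3 - <<'E'
from h import *
o,p=wrist();st(o)
pt=snapshot('top');ps=snapshot('scene')
v=(.564,.0985,4.5)
c,s=np.cos(np.radians(v[2])),np.sin(np.radians(v[2]));W=lambda q:[v[0]+c*q[0]-s*q[1],v[1]+s*q[0]+c*q[1],q[2]]
for n,k in(('narrow_flap_edge',(0,.0045,.148)),('wide_flap_edge',(0,.1085,.254)),('wide_flap_hinge',(0,.0615,.152))):
    for q,nm,ob in((p,'wrist',o),(pt,'top',None),(ps,'scene',None)):
        print(n,nm,'exp',proj(q,W(k),ob).round(),[(x['uv'],round(x['confidence'],2)) for x in nets.landmark_of(q,n)])
E
```

```text
clock: 17.78
tool_pos: [0.567, 0.0779, 0.4736]
orientation: [-179.6, 0.1, -85.5]
force: [0.1, 0.1, -0.6]
opening: 0.0006
gripper_force: 0.0
17.78 [0.567  0.0779 0.4736] [-1.7961e+02  1.1000e-01 -8.5480e+01] F [ 0.1  0.1 -0.6] op 0.0006 gf 0.0
narrow_flap_edge wrist exp [321. 253.] []
narrow_flap_edge top exp [227. 214.] [([227.7, 215.4], 0.9)]
narrow_flap_edge scene exp [269. 201.] [([268.1, 204.6], 0.84)]
wide_flap_edge wrist exp [321. 428.] []
wide_flap_edge top exp [154. 210.] [([159.7, 209.2], 0.77)]
wide_flap_edge scene exp [232. 149.] [([233.4, 149.5], 0.82)]
wide_flap_hinge wrist exp [321. 308.] [([321.3, 307.3], 0.56)]
wide_flap_hinge top exp [196. 217.] [([200.4, 217.5], 0.76)]
wide_flap_hinge scene exp [251. 194.] [([250.0, 195.9], 0.77)]
```

The narrow flap edge is at top (228,215), where a flat flap should show (227,214). The wide flap stands where modelled. Going round outside it.

```bash
python3 -m creep '[[[-0.1,0,0,0,0],[-0.16,0,0,0,0],[-0.16,0,0,0,0],[-0.16,0,0,0,0],[-0.16,0,0,0,0],[-0.12,0,0,0,0],[-0.04,0,0,0,0],[0,0,0,0,0]]]'
python3 -m creep '[[[0,0,0.1,0,0],[0,0,0.14,0,0],[0,0,0.14,0,0],[0,0,0.07,0,0],[0,0,0,0,0]]]'
python3 -c "
from h import *
st(telemetry.get_obs())"
```

```text
clock: 19.05
tool_pos: [0.5522, 0.2596, 0.4686]
orientation: [180.0, -0.0, -85.3]
force: [0.2, -0.1, 0.3]
opening: 0.0006
gripper_force: 0.0
clock: 19.47
tool_pos: [0.5517, 0.256, 0.3755]
orientation: [179.7, -0.2, -85.5]
force: [0.1, -0.4, 0.5]
opening: 0.0002
gripper_force: 0.0
19.47 [0.5517 0.256  0.3755] [179.68  -0.18 -85.55] F [ 0.1 -0.4  0.5] op 0.0002 gf 0.0
```

```bash
python3 -m creep '[[[0.06,0,-0.045,0,0],[0.065,0,0,0,0],[0.065,0,0,0,0],[0.065,0,0,0,0],[0.065,0,0,0,0],[0.065,0,0,0,0],[0.065,0,0,0,0],[0.065,0,0,0,0]]]'
python3 -m creep '[[[0.065,0,0,0,0],[0.065,0,0,0,0],[0.055,0,0,0,0],[0.025,0,0.045,0,0],[0.025,0,0.05,0,0],[0.025,0,0.05,0,0],[0.025,0,0.05,0,0],[0.025,0,0.04,0,0]]]'
python3 -m creep '[[[0,0,0.015,0,0],[0,0,0,0,0]]]'
python3 -c "
from h import *
st(telemetry.get_obs())"
```

```text
clock: 20.13
tool_pos: [0.5606, 0.1534, 0.3883]
orientation: [-180.0, 0.0, -85.5]
force: [0.1, 0.6, -0.2]
opening: 0.0003
gripper_force: 0.3
clock: 20.8
tool_pos: [0.5652, 0.0928, 0.3393]
orientation: [179.9, -0.0, -85.5]
force: [0.1, 0.5, 0.4]
opening: 0.0002
gripper_force: 0.2
clock: 20.97
tool_pos: [0.5652, 0.0929, 0.3368]
orientation: [179.9, -0.1, -85.5]
force: [-0.2, 0.5, 0.0]
opening: 0.0006
gripper_force: 0.0
20.97 [0.5652 0.0929 0.3368] [ 1.7987e+02 -5.0000e-02 -8.5490e+01] F [-0.2  0.5  0. ] op 0.0006 gf 0.0
```

Tip at 0.159; the closed flap top should be ≈0.1535.

```bash
python3 -m creep '[[[0.03,0,0.015,0,0],[0.03,0,0,0,0],[0,0,0,0,0]]]'
python3 -m creep '[[[0,0,0.008,0,0],[0,0,0,0,0]]]'
python3 -m creep '[[[0,0,0.005,0,0],[0,0,0,0,0]]]'
```

```text
clock: 21.22
tool_pos: [0.5664, 0.0804, 0.3354]
orientation: [-180.0, -0.0, -85.5]
force: [-0.5, 0.1, -0.0]
opening: 0.0001
gripper_force: 0.0
clock: 21.38
tool_pos: [0.5664, 0.081, 0.3338]
orientation: [-180.0, 0.0, -85.5]
force: [0.2, 0.7, 0.8]
opening: 0.0001
gripper_force: 0.1
clock: 21.55
tool_pos: [0.5664, 0.0812, 0.3327]
orientation: [-180.0, 0.0, -85.5]
force: [1.0, 0.6, -0.6]
opening: 0.0005
gripper_force: 0.1
```

```bash
python3 -m creep '[[[0,0,0.005,0,0],[0,0,0,0,0]]]'
python3 -m creep '[[[0,0,0.006,0,0],[0,0,0,0,0]]]'
```

```text
clock: 21.72
tool_pos: [0.5664, 0.0812, 0.3318]
orientation: [-180.0, 0.0, -85.5]
force: [-0.5, -0.0, 1.3]
opening: 0.0003
gripper_force: 0.4
clock: 21.88
tool_pos: [0.5665, 0.0812, 0.3315]
orientation: [-180.0, -0.0, -85.4]
force: [-3.6, -0.0, 7.7]
opening: 0.0002
gripper_force: 3.8
```

It stops firmly at tip z 0.1535, so the flap is flat. Rise and verify.

```bash
python3 -m creep '[[[0,0,0.005,0,0],[0,0,0,0,0],[0,0,-0.05,0,0],[0,0,-0.12,0,0],[0,0,-0.17,0,0],[0,0,-0.17,0,0],[0,0,-0.17,0,0],[0,0,0,0,0]]]'
python3 - <<'E'
from h import *
o,p=wrist();st(o)
pt=snapshot('top');ps=snapshot('scene')
v=(.564,.0985,4.5)
c,s=np.cos(np.radians(v[2])),np.sin(np.radians(v[2]));W=lambda q:[v[0]+c*q[0]-s*q[1],v[1]+s*q[0]+c*q[1],q[2]]
for q,nm,ob in((p,'wrist',o),(pt,'top',None),(ps,'scene',None)):
    print(nm,'exp',proj(q,W((0,-.0505,.152)),ob).round(),[(x['uv'],round(x['confidence'],2)) for x in nets.landmark_of(q,'wide_flap_edge')])
for n,X in(('middle_skittle',(.446,-.383,0)),('small_skittle',(.516,-.152,0))):
    print(n,proj(pt,X),[(x['uv'],round(x['confidence'],2)) for x in nets.landmark_of(pt,n)],proj(ps,X),[(x['uv'],round(x['confidence'],2)) for x in nets.landmark_of(ps,n)])
E
```

```text
clock: 22.55
tool_pos: [0.5675, 0.081, 0.4734]
orientation: [-179.4, 0.1, -85.4]
force: [1.8, 0.3, 0.2]
opening: 0.0006
gripper_force: 0.0
22.55 [0.5675 0.081  0.4734] [-1.7937e+02  9.0000e-02 -8.5430e+01] F [1.8 0.3 0.2] op 0.0006 gf 0.0
wrist exp [324. 194.] [([322.6, 193.4], 0.68)]
top exp [256. 211.] [([256.7, 208.9], 0.63), ([261.1, 209.6], 0.63)]
scene exp [288. 205.] [([284.3, 206.5], 0.96), ([293.3, 209.4], 0.19)]
middle_skittle [468.56123175 276.03927683] [([468.0, 276.5], 0.93)] [421.12160299 373.33251601] [([421.2, 373.7], 0.96)]
small_skittle [358.72619971 245.0133013 ] [([360.8, 243.5], 0.87)] [342.2723455  304.19509658] [([341.2, 306.4], 0.75)]
```

Wide flap flat in all three views, and the small skittles haven't moved.

```bash
python3 -c "
from plant import workorder
print(workorder.close_job())"
```

```text
the job is handed in; nothing more can be done
None
```

The job is handed in at about 22.7 s: the red skittle stands in the middle compartment, the narrow flap is folded flat with the wide one flat on top, and the two small skittles are where they were; no verdict came back.

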